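# Put a weight bin back in the wheel-weight case

## Robot

A 7-joint arm with a two-finger parallel gripper is mounted at the origin on the work surface. World frame = base frame: x ahead of the robot, y to its left, z up, the work surface at z = 0. Lengths are in m, angles in rad, forces in N, time in s.
With the tool pointing down it reaches from about 0.425 to 0.925 m from the base axis. Payload 6.8 kg.
Tool frame: the origin (TCP) lies midway between the tips of the shut fingers; the grasp point (between the pads) lies 19 mm behind it; z points along the fingers, y is the line along which they close (so a half turn about z gives the same grasp; the last joint's range is limited). The gripper opens to 85 mm and grips with 20 to 120 N. Pads are 22 mm wide; open, the fingers measure 114 mm over their backs; the gripper's body (76 mm by 85 mm) begins 54 mm behind the grasp point. The pads swing forward as they close: fully open they stand 13 mm farther back than shut.
Start: joints at [-1.333, 0.477, 0.022, 1.555, -0.011, 1.109, -0.083], TCP at [0.229, 0.635, 0.231] pointing down, gripper open.
Joint ranges: [-2.96, 2.96], [-0.34, 2.1], [-1.41, 1.46], [0.24, 2.44], [-1.37, 4.51], [0.17, 1.92], [-2.96, 2.96]. Speed limits (rad/s): [2.39, 2.39, 3.14, 3.14, 3.14, 3.14, 3.14].

## Interface

Orientations are given as a rotation vector (axis times angle).
In Python, from bench import r gives the robot as it stands. The module is installed in compiled form; this text tells all that it offers.
- The arm moves only by the tool apply_moves, never from a script. Its argument "rows" is a list of rows, each a list of 6 numbers: the shift along the tool's x, y, z scaled (see below), then the turn, a rotation vector about the tool's x, y, z scaled (see below). A call has 1 to 5 rows; each row is the pose to reach, as a shift and turn from the pose commanded when the call began, along the tool's axes at that moment; what a row does not reach only later rows make up. The controller multiplies each number of a shift by 0.25 m and each number of a turn by 90 degrees. A row lasts 1/8 s, in which the tool goes at most 62.5 mm and 10.7 degrees, less where a joint would pass 70% of its speed; a pose out of reach is approached as far as the arm can. A call with a number of a shift or a turn outside -1 to 1 is refused whole. A call with a gripper value outside its range is refused whole. "claw" is the opening, from 0 (shut) to 1 (fully open), set as the call begins (left out, the last holds). The fingers move at their own pace and stop on an object; "newtons" is the grip in N (left out, the last holds). Time passes only in rows, so rows that repeat a pose let the fingers close. It gives the time, the measured TCP pose, the force, the opening and the grip force at its end, in the units of the state.
- r.get_obs(): the state, without advancing time (a new reading comes with each control period).
- r.grab_frame(name): name is "scene" or "top" or "wrist"; returns a dict with "pixels" (384x512x3 uint8, red, green, blue), "intrinsics" (3x3 intrinsics, pixels), "eye" and "attitude" of the camera in the world. Camera axes: x right, y up, looking along -z (the intrinsics and any distortion apply to the point x, -y, -z); pixel columns grow to the right and rows downward; lengths in m; the calibration is good to about 2 mm. The wrist camera is an equidistant fisheye: a pixel r from the principal point sees the ray r / f radians off the axis. A picture is of the moment at which its call begins. There is no depth.
- r.hand_in(): hands the job in; it is judged then, once.
Trained networks look in a picture, given as the dict that the camera call returned (one of the last four; its "shot" number tells which), for a name from the list of things; names that differ only in an ending like _2 or _b are one class to them, and where a whole thing is asked for, a point or a joint stands for the part that bears it (a point fixed in the world has none). Each returns a list of dicts, best first, with "conf" (0 to 1); they miss things now and then, are a little off and sometimes report something else, mostly with a low value. They report only what shows in the picture. A call takes as long as a camera call. They do not tell look-alikes from the thing itself.
- r.search_frame(picture, thing): "rect" ([left, top, width, height] in pixels, round what is visible of it).
- r.outline_of(picture, thing): "pixels" (384x512 bool, what is visible of it) and "rect" ([left, top, width, height] in pixels, round what is visible of it).
- r.landmark_of(picture, thing): "point" ([column, row] in pixels: a listed point, or the origin of a listed thing).
The state is a dict: "clock": time; "joints": joint angles; "qvel": joint speeds; "tau": joint torques, N m; "tcp_pos": TCP position; "orientation": TCP orientation; "contact_force": force on the tool from outside, world axes, zero at the start; "moment": the same for the moment, N m; "grip_width": finger opening in m; "gripper_force": force on a finger pad.
Only numpy, scipy, OpenCV 4.12 (cv2) and the standard library are available. Lean on these libraries where they do the work, as an engineer would, in place of code of your own. Each camera call takes 0.05 s, during which the arm holds its last target. There are 200 camera calls.

## Task

Lift the lid of the steel wheel-weight case and take it right back until it rests on its stop brackets, easing it over without slamming or forcing it. Then stand the loose bin of wheel weights from the bench flat in the case, lengthwise like the bin already in there, and push it up flush against that bin so that no gap is left between them. Leave the tin in the case and the other things on the bench where they are, and do not spill the weights.

Things in the scene. Friction and masses are not known exactly. Their poses are not given: they have to be found in the camera images.
- weight_case: Grey sheet-steel wheel-weight case, does not move, latches undone. 180 mm deep (x), 286 mm wide (y), walls 70 mm high, 4 mm thick, floor 3 mm; one undivided bay 172 x 278 mm inside. Two stop brackets stand behind the hinge. Origin: centre of its underside, on the bench; x points from its front wall, which looks to the robot's right, to the hinge side, z up.
- case_lid (a joint): Lid hinge, rad: 0 shut, growing as the front edge rises and swings back; the lid meets its stop somewhat past upright (roughly 1.8; to be felt). Axis along the case's y. The hinge is stiff (0.3 N m): the lid, about 0.6 kg, falls shut if let go below some 70 degrees, stands by itself near upright and must be pushed home onto its stop.
- lid_lip (a point): Middle of the lid's front lip: the lower front edge of a plate 6 mm thick, 120 mm wide (y), sticking out 24 mm beyond the case's front wall; it can be hooked from below. Moves with the lid, 204 mm from the hinge axis; x points to the hinge, z up (71 mm above the bench) when shut. The lip's underside lies in the lid's rim plane, which passes through the hinge axis.
- lid_hinge (a point): Middle of the hinge axis, at the top of the case's rear wall: 90 mm behind the case's centre, 71 mm above the bench; axes as the case. The lid is a hollow pressing 24 mm high, 182 mm (x) by 286 mm (y), walls 3 to 4 mm, open downwards.
- loose_bin: The loose weight bin standing on the bench out in front of the case: open grey plastic box with wheel weights in it, 150 mm long (its x), 62 mm wide (y), 52 mm high, walls 3 mm, about 0.35 kg. Origin: centre of its underside, z up.
- case_bin: Bin of the same kind and size (150 x 62 x 52 mm, about 0.6 kg) already standing lengthwise (x from front to rear) at one end of the case's bay, the near or the far one, within about 5 mm of the end wall. Loose. Origin: centre of its underside.
- valve_tin: Round aluminium tin, 62 mm diameter, 45 mm high, 0.3 kg, standing in the case at the other end of the bay. Loose. Origin: centre of its underside.
- cleaner_can: Aluminium spray can with a black cap, 66 mm diameter, 196 mm high, on the bench. Origin: centre of its underside.
- grease_can: White spray can with a grey cap, 66 mm diameter, 196 mm high, on the bench. Origin: centre of its underside.
- mug: White mug, 80 mm diameter, 92 mm high, handle to its +y. Origin: centre of its underside.
- tape_roll: Black roll of tape lying flat, 100 mm diameter, 36 mm high. Origin: centre of its underside.
- pliers: Wheel-weight pliers lying on the bench, 215 mm long along x, about 24 mm high. Origin: under their middle.
- tyre_lever: Flat steel tyre lever, 280 mm long along x, 20 to 26 mm wide, 8 mm thick. Origin: under its middle.
Not all that is in view belongs to the job. What is shaped like the loose_bin but pink or red is not meant.

How it is judged:
On the way, in this order (a step that is already met when the one before it is completed fails the run):
1. the lid rests on its stop (value of joint case_lid above 1.8 rad), for 0.3 s.
2. the loose bin stands on the floor of the case (x of loose_bin in the frame of weight_case between -0.02 and 0.02 m and y of loose_bin in the frame of weight_case between -0.115 and 0.115 m and z of loose_bin in the frame of weight_case between -0.002 and 0.0065 m), for 0.1 s.
At the end, for the whole second after the job is handed in: Lid on its stop (within 0.03 rad); the loose bin flat on the case's floor beside the bin already there, parallel within 0.05 rad, at most 2.5 mm between their long sides; both upright, at rest, within 20 mm of the bay's middle front to rear, and the other bin moved under 20 mm (all of step 2 and value of joint case_lid above 1.8 rad and y of loose_bin in the frame of case_bin between -0.0645 and 0.0645 m and angle between the x axis of loose_bin and the x axis of case_bin, either way round below 0.05 rad and angle between each of loose_bin, case_bin's own z axis and vertical below 0.04 rad and linear speed of each of loose_bin, case_bin below 0.02 m/s and x of case_bin in the frame of weight_case between -0.02 and 0.02 m and y of case_bin in the frame of weight_case between -0.115 and 0.115 m and z of case_bin in the frame of weight_case between -0.002 and 0.0065 m and distance of case_bin from where it was at the start of the episode below 0.02 m); the robot touches nothing.
It fails at once if the lid slams, open or shut (it turns faster than 2.5 rad/s) (velocity of joint case_lid above 2.5 rad/s or velocity of joint case_lid below -2.5 rad/s).
It fails at once if the robot presses on the case or its lid with more than 50 N (contact force between any of the fingers, the arm and weight_case above 50 N).
It fails at once if the tin in the case is shoved more than 20 mm or tipped (distance of valve_tin from where it was at the start of the episode above 0.02 m or angle between valve_tin's own z axis and vertical above 0.3 rad).
It fails at once if another thing on the bench is moved more than 30 mm (distance of any of cleaner_can, grease_can, mug, tape_roll, pliers, tyre_lever from where it was at the start of the episode above 0.03 m).
It fails at once if the loose bin is tipped more than 45 degrees (its weights would spill) (angle between loose_bin's own z axis and vertical above 0.785 rad).
It also fails if it takes over 72 s, if anything falls off the work surface, if the arm or the gripper's body presses on something with over 40 N, if the wrist force passes 120 N, or if a joint passes its speed limit or range.

## Working session

There is one attempt and no reset: what is moved stays moved. The work goes in short steps, Python scripts to look and compute and a tool call to move; the robot and the scene stay as the last step left them, time stands still between calls to the robot, and variables do not carry over. Pictures are saved under pics/ and viewed, at most 12 in all, crops included, and the job is handed in when it is done.

Besides the shell and the picture viewer there is one more tool, called after "Call:" by a JSON object that holds its "op" and its "data", one argument or row to a line. apply_moves: Moves the arm, as the interface text tells. Its arguments: {"type":"object","properties":{"rows":{"type":"array","items":{"type":"array","items":{"type":"number"}}},"claw":{"type":"number"},"newtons":{"type":"number"}},"required":["rows"]}

```bash
mkdir -p pics
cat > h.py <<'E'
import numpy as np, cv2
from scipy.spatial.transform import Rotation as R
from bench import r
def save(p,n,crop=None,s=1):
    im=p["pixels"][:,:,::-1]
    if crop: x,y,w,h=crop; im=im[y:y+h,x:x+w]
    cv2.imwrite("pics/"+n,cv2.resize(im,None,fx=s,fy=s,interpolation=cv2.INTER_CUBIC))
def att(p):
    a=np.array(p["attitude"],float)
    return a if a.shape==(3,3) else R.from_rotvec(a).as_matrix() if a.size==3 else R.from_quat(a).as_matrix()
def onz(p,uv,z):
    K=np.array(p["intrinsics"]);d=np.linalg.solve(K,[uv[0],uv[1],1]);d=att(p)@[d[0],-d[1],-d[2]]
    e=np.array(p["eye"]);return e+d*(z-e[2])/d[2]
def proj(p,X):
    K=np.array(p["intrinsics"]);c=att(p).T@(np.array(X)-p["eye"]);c=K@[c[0],-c[1],-c[2]];return c[:2]/c[2]
E
python3 - <<'E'
from h import *
o=r.get_obs();print(o)
a=r.grab_frame("scene");b=r.grab_frame("top")
for p in(a,b):print(p["intrinsics"],p["eye"],p["attitude"],p.keys())
save(a,"s0.png",s=1.5);save(b,"t0.png",s=1.5)
for t in["weight_case","lid_lip","lid_hinge","loose_bin","cleaner_can","grease_can","mug","tape_roll","pliers","tyre_lever","case_bin","valve_tin"]:
  for n,p in(("scene",a),("top",b)):
    for d in r.landmark_of(p,t)[:3]:
      print(t,n,np.round(d["point"]),round(d["conf"],2), np.round(onz(p,d["point"],0.071 if t.startswith("lid") else 0),3))
E
```

```text
{'clock': 0.0, 'joints': array([-1.33306164,  0.47776316,  0.02235038,  1.55647155, -0.01150775,
        1.10927758, -0.08309225]), 'qvel': array([-6.13467321e-04,  6.26872589e-04,  2.18327385e-04,  1.84273721e-04,
       -5.80745976e-05, -2.13711109e-03, -2.11040716e-04]), 'tau': array([-2.40086956e-04, -5.96471000e+01,  1.60790976e+00, -2.81190044e+01,
        1.24897700e-02,  9.53016628e-03, -6.20962268e-06]), 'tcp_pos': array([0.22862989, 0.63446952, 0.23034219]), 'orientation': array([-5.40476573e-01, -3.09456871e+00,  2.79959893e-03]), 'contact_force': array([ 0.43429861, -0.119717  ,  0.12415169]), 'moment': array([-0.00153975, -0.00581894, -0.01492035]), 'gripper_force': 0.0, 'grip_width': 0.08534481176240452}
[[417.58131084   0.         261.58333044]
 [  0.         417.58131084 201.57313812]
 [  0.           0.           1.        ]] [1.28611007 0.33838575 1.14681469] [0.43910674 0.67157749 1.91984379] dict_keys(['pixels', 'intrinsics', 'eye', 'attitude', 'shot'])
[[466.70185123   0.         257.04256505]
 [  0.         466.70185123 191.13639978]
 [  0.           0.         
[... 1037 characters left out ...]
.711 -0.369  0.   ]
mug top [369. 123.] 0.91 [ 0.71  -0.365  0.   ]
tape_roll scene [237. 190.] 0.77 [ 0.436 -0.146  0.   ]
tape_roll scene [270. 213.] 0.73 [0.477 0.003 0.   ]
tape_roll top [295. 217.] 0.56 [ 0.427 -0.143  0.   ]
tape_roll top [169. 154.] 0.47 [0.611 0.229 0.   ]
pliers scene [385. 239.] 0.87 [0.413 0.393 0.   ]
pliers top [112. 216.] 0.93 [0.427 0.394 0.   ]
tyre_lever scene [138. 181.] 0.91 [ 0.55  -0.494  0.   ]
tyre_lever scene [172. 184.] 0.62 [ 0.508 -0.376  0.   ]
tyre_lever top [412. 176.] 0.7 [ 0.553 -0.494  0.   ]
tyre_lever top [240. 178.] 0.52 [0.541 0.019 0.   ]
tyre_lever top [102. 138.] 0.4 [0.659 0.43  0.   ]
case_bin top [237. 177.] 0.55 [0.546 0.027 0.   ]
```

View pics/s0.png

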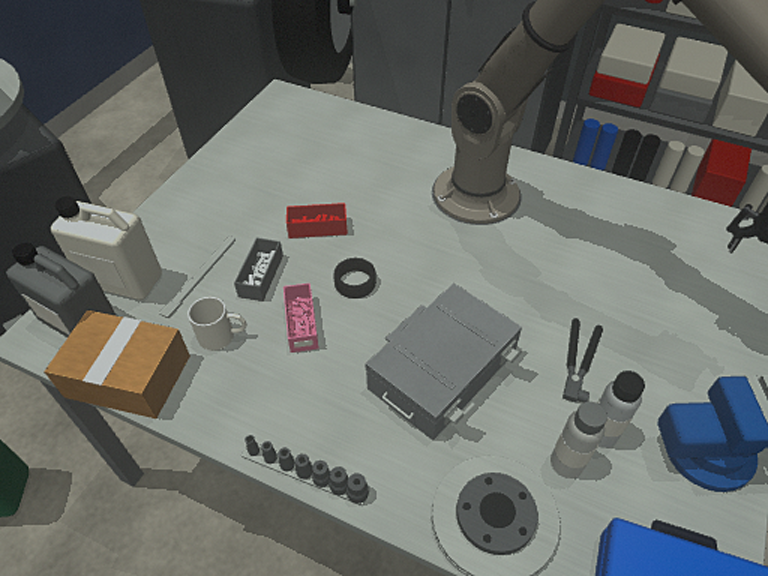

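View pics/t0.png

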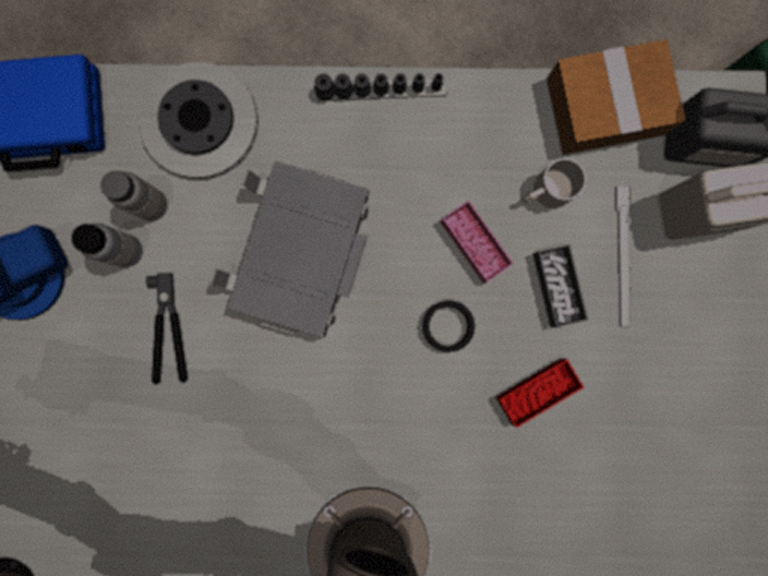

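Scene: the case is at scene (295,245) with its lip to the right. Bin look-alikes in the top view are pink (316,162), red (360,261) and grey (372,190). The grey one matches the description. I'll fit the poses and check it in a crop.

```bash
cat >> h.py <<'E'
from scipy.optimize import minimize
def box(x0,x1,y0,y1,z0,z1): return np.array([[x,y,z] for x in(x0,x1) for y in(y0,y1) for z in(z0,z1)])
def sil(p,parts,q):
    m=np.zeros((384*4,512*4),np.uint8);c,s=np.cos(q[2]),np.sin(q[2])
    for b in parts:
        X=b@np.array([[c,s,0],[-s,c,0],[0,0,1]])+[q[0],q[1],0]
        h=cv2.convexHull(np.array([(proj(p,x)+.5)*4 for x in X],np.float32))
        cv2.fillConvexPoly(m,np.round(h).astype(np.int32),1)
    return m>0
def fit(views,parts,q0):
    ms=[np.repeat(np.repeat(k,4,0),4,1) for _,k in views]
    def cost(q):
        c=0
        for (p,_),m in zip(views,ms):
            s=sil(p,parts,q);c+=1-(s&m).sum()/(s|m).sum()
        return c
    best=minimize(cost,q0,method="Nelder-Mead",options=dict(initial_simplex=np.array([q0]+[np.array(q0)+d for d in([.012,0,0],[0,.012,0],[0,0,.12])]),xatol=1e-4,fatol=1e-4))
    return best.x,best.fun
BIN=[box(-.075,.075,-.031,.031,0,.052)]
LID=[box(-.092,.09,-.143,.143,.071,.095),box(-.114,-.09,-.06,.06,.071,.077)]
E
python3 - <<'E'
from h import *
a=r.grab_frame("scene");b=r.grab_frame("top")
def pick(p,t,xy,z):
    best=None
    for d in r.outline_of(p,t):
        m=np.array(d["pixels"]);v,u=np.nonzero(m);w=onz(p,(u.mean(),v.mean()),z)
        print(t,d["conf"],np.round(w,3),m.sum())
        if np.hypot(*(w[:2]-xy))<.06 and best is None: best=m
    return best
for t,xy,z,parts,q0 in(("case_lid",(.565,.13),.09,LID,(.565,.13,1.3)),("loose_bin",(.511,-.367),.03,BIN,(.511,-.367,.15))):
    V=[(p,pick(p,t,xy,z)) for p in(a,b)]; V=[v for v in V if v[1] is not None]
    print(t,fit(V,parts,q0)); [print(fit([v],parts,q0)) for v in V]
save(b,"c0.png",(330,140,90,90),5)
E
```

```text
case_lid 0.72 [0.581 0.131 0.09 ] 4922
case_lid 0.65 [0.565 0.126 0.09 ] 7170
case_lid (array([0.56796322, 0.13121657, 1.28110084]), np.float64(0.05856171018562417))
(array([0.56748135, 0.13216896, 1.28276799]), np.float64(0.033665069418847504))
(array([0.56836002, 0.13129617, 1.27457531]), np.float64(0.022975217934884995))
loose_bin 0.8 [ 0.303 -0.324  0.03 ] 803
loose_bin 0.72 [ 0.598 -0.203  0.03 ] 780
loose_bin 0.67 [ 0.51  -0.366  0.03 ] 891
loose_bin 0.81 [ 0.3   -0.327  0.03 ] 1343
loose_bin 0.62 [ 0.591 -0.207  0.03 ] 1238
loose_bin 0.6 [0.575 0.136 0.03 ] 7492
loose_bin 0.57 [ 0.504 -0.37   0.03 ] 1400
loose_bin (array([ 0.50495987, -0.36988906,  0.22852495]), np.float64(0.08499019787268114))
(array([ 0.50384904, -0.36966208,  0.20491066]), np.float64(0.04768678452888975))
(array([ 0.50507919, -0.37003836,  0.22910652]), np.float64(0.03127761088531544))
```

View pics/c0.png

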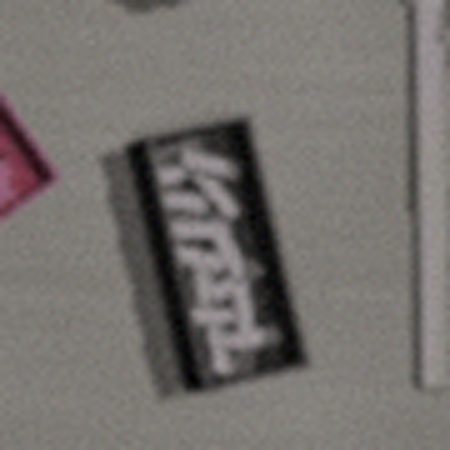

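The crop shows the grey bin with metal weights, with a long-axis tilt of about 0.22 rad, so the choice stands. Next I'll write a motion-planning helper and move.

```bash
cat >> h.py <<'E'
C=np.array([.568,.1315]);YAW=1.28
def cw(x,y,z):
    c,s=np.cos(YAW),np.sin(YAW);return np.array([C[0]+c*x-s*y,C[1]+s*x+c*y,z])
def ori(phi,yaw=YAW):  # phi deg below horizontal, pointing along yaw; tool y horizontal
    u=np.array([np.cos(yaw),np.sin(yaw),0]);f=np.radians(phi);z=u*np.cos(f)-np.array([0,0,np.sin(f)])
    x=u*np.sin(f)+np.array([0,0,np.cos(f)]);return R.from_matrix(np.c_[x,np.cross(z,x),z])
def hook(th,phi,s=.017,y=0):
    E=np.array([.09-.204*np.cos(th),.071+.204*np.sin(th)]);d=np.array([np.cos(th),-np.sin(th)]);f=np.radians(phi)
    z=np.array([np.cos(f),-np.sin(f)]);x=np.array([np.sin(f),np.cos(f)])
    t=E+s*(z if f>th else d)-.011*x;return cw(t[0],y,t[1]),ori(phi)
def rows(targets,base=None):
    if base is None:
        o=r.get_obs();base=(o["tcp_pos"],R.from_rotvec(o["orientation"]));print("t",o["clock"],o["tcp_pos"],"F",o["contact_force"])
    p0,R0=base
    for p,Q in targets:
        print(list(np.round(np.r_[R0.inv().apply(p-p0)/.25,(R0.inv()*Q).as_rotvec()/(np.pi/2)],3)))
E
python3 - <<'E'
from h import *
o=r.get_obs();p0=o["tcp_pos"];R0=R.from_rotvec(o["orientation"])
from scipy.spatial.transform import Slerp
pts=[p0,(.36,.40,.36),(.46,.15,.36),(.50,-.11,.25),cw(-.165,0,.06)]
Qs=[R0,ori(90,1.22),ori(80),ori(50),ori(40)]
Qs[1]=Slerp([0,1],R.concatenate([R0,ori(90)]))(.5)
for i in range(1,5): rows([(np.array(pts[i]),Qs[i])],(np.array(pts[i-1]),Qs[i-1]))
print(hook(0,40)[0],cw(-.165,0,.06))
E
```

```text
[np.float64(-0.812), np.float64(-0.707), np.float64(-0.515), np.float64(0.0), np.float64(-0.0), np.float64(0.482)]
[np.float64(-1.073), np.float64(-0.093), np.float64(0.0), np.float64(-0.042), np.float64(0.106), np.float64(0.481)]
[np.float64(-1.012), np.float64(0.451), np.float64(0.268), np.float64(0.0), np.float64(0.333), np.float64(0.0)]
[np.float64(-0.225), np.float64(-0.016), np.float64(0.803), np.float64(0.0), np.float64(0.111), np.float64(0.0)]
[0.53702102 0.02798839 0.05164612] [ 0.52069199 -0.02657262  0.06      ]
```

Call:
{"op": "apply_moves", "data": {
  "rows": [
    [-0.1,-0.1,-0.2,0,0,0.1],
    [-0.3,-0.28,-0.4,0,0,0.2],
    [-0.5,-0.45,-0.515,0,0,0.3],
    [-0.68,-0.6,-0.515,0,0,0.4],
    [-0.812,-0.707,-0.515,0,0,0.482]
  ],
  "claw": 0
}}

```text
clock: 2.22
tcp_pos: [0.3589, 0.4017, 0.3611]
orientation: [-1.652, -2.672, -0.004]
contact_force: [1.6, 0.4, -0.3]
grip_width: 0.0001
gripper_force: 0.0
```

Call:
{"op": "apply_moves", "data": {
  "rows": [
    [-0.22,-0.02,0,0,0,0.1],
    [-0.44,-0.04,0,0,0,0.2],
    [-0.66,-0.06,0,0,0,0.3],
    [-0.85,-0.08,0,0,0,0.4],
    [-0.99,-0.093,0,0,0,0.48]
  ]
}}

```text
clock: 2.85
tcp_pos: [0.4494, 0.1694, 0.3602]
orientation: [-2.521, -1.874, -0.001]
contact_force: [-0.1, -0.3, 0.1]
grip_width: 0.0002
gripper_force: 0.0
```

Run:
```python
from h import *
rows([(np.array((.50,-.11,.25)),ori(50)),(cw(-.165,0,.06),ori(40))])
print(r.get_obs()["joints"].round(2))
```

```text
t 2.85 [0.44939402 0.16941322 0.3601911 ] F [-0.11605872 -0.3115824   0.07170857]
[np.float64(-1.012), np.float64(0.516), np.float64(0.44), np.float64(0.001), np.float64(0.444), np.float64(-0.001)]
[np.float64(-0.669), np.float64(0.499), np.float64(1.2), np.float64(0.001), np.float64(0.555), np.float64(-0.001)]
[-0.95  0.03  0.48  1.85 -0.01  1.27 -0.76]
```

Call:
{"op": "apply_moves", "data": {
  "rows": [
    [-0.22,0.1,0.02,0,0.1,0],
    [-0.44,0.2,0.1,0,0.2,0],
    [-0.65,0.3,0.2,0,0.29,0],
    [-0.85,0.42,0.3,0,0.37,0],
    [-1.0,0.515,0.42,0,0.444,0]
  ]
}}

```text
clock: 3.48
tcp_pos: [0.4796, -0.033, 0.2882]
orientation: [-2.137, -1.607, -0.645]
contact_force: [0.4, 1.7, -0.0]
grip_width: -0.0
gripper_force: 0.0
```

Run:
```python
from h import *
rows([(cw(-.175,0,.10),ori(40)),(cw(-.165,0,.045),ori(40)),(hook(0,40)[0]-[0,0,.008],ori(40))])
print(r.get_obs()["joints"].round(2))
```

```text
t 3.475 [ 0.47960873 -0.03298279  0.28817858] F [ 0.41955869  1.65755386 -0.02324706]
[np.float64(-0.405), np.float64(0.175), np.float64(0.628), np.float64(-0.024), np.float64(0.167), np.float64(-0.005)]
[np.float64(-0.499), np.float64(0.183), np.float64(0.831), np.float64(-0.024), np.float64(0.167), np.float64(-0.005)]
[np.float64(-0.315), np.float64(0.188), np.float64(0.966), np.float64(-0.024), np.float64(0.167), np.float64(-0.005)]
[-0.47  0.23  0.94  2.04 -0.82  1.28  0.57]
```

Call:
{"op": "apply_moves", "data": {
  "rows": [
    [-0.2,0.06,0.15,0,0,0],
    [-0.38,0.12,0.28,0,0.04,0],
    [-0.44,0.175,0.45,-0.02,0.1,0],
    [-0.44,0.175,0.6,-0.024,0.167,-0.005],
    [-0.44,0.175,0.65,-0.024,0.167,-0.005]
  ]
}}

```text
clock: 4.1
tcp_pos: [0.513, -0.0401, 0.0867]
orientation: [-1.983, -1.466, -0.909]
contact_force: [0.1, -0.4, 0.8]
grip_width: 0.0004
gripper_force: 0.0
```

Run:
```python
from h import *
rows([(cw(-.165,0,.045),ori(40)),(hook(0,40)[0]-[0,0,.008],ori(40))])
print(r.get_obs()["joints"].round(2))
p=r.grab_frame("scene");save(p,"s1.png",(190,120,170,170),3.5)
```

```text
t 4.1 [ 0.51299164 -0.04014117  0.08671894] F [ 0.1235773  -0.39927226  0.81221607]
[np.float64(-0.088), np.float64(0.015), np.float64(0.154), np.float64(-0.003), np.float64(0.004), np.float64(-0.006)]
[np.float64(0.056), np.float64(0.015), np.float64(0.331), np.float64(-0.003), np.float64(0.004), np.float64(-0.006)]
[-0.03  0.74  0.61  2.1  -1.32  1.34  1.22]
```

View pics/s1.png

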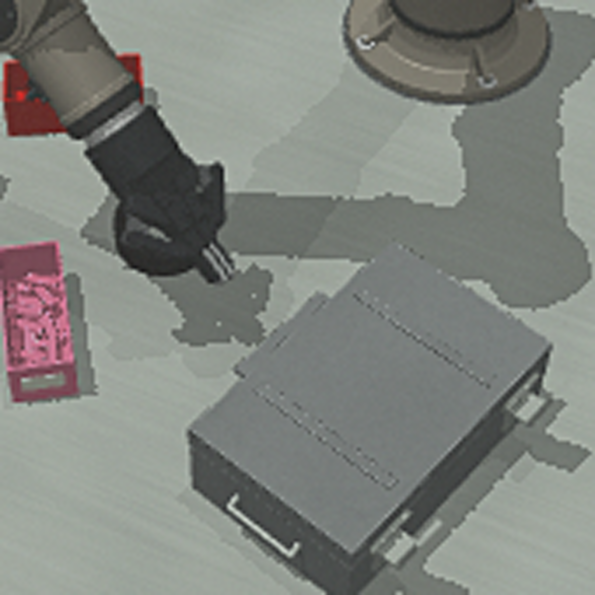

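Fingertips are at crop (222,270), in front of the lip edge running (240,375)–(322,297), and the path is clear. j5 is near its limit, so I'll use a 46° tilt.

Run:
```python
from h import *
print(hook(0,46)[0])
h=hook(0,46)[0]
rows([(cw(-.165,0,.040),ori(46)),(h-[0,0,.012],ori(46)),(h-[0,0,.004],ori(46))])
```

```text
[0.53643164 0.02601906 0.05112998]
t 4.15 [ 0.51360958 -0.03915533  0.08738399] F [ 0.40845809  0.79625919 -0.73999998]
[np.float64(-0.108), np.float64(0.014), np.float64(0.166), np.float64(-0.004), np.float64(-0.063), np.float64(-0.004)]
[np.float64(0.032), np.float64(0.014), np.float64(0.335), np.float64(-0.004), np.float64(-0.063), np.float64(-0.004)]
[np.float64(0.056), np.float64(0.014), np.float64(0.314), np.float64(-0.004), np.float64(-0.063), np.float64(-0.004)]
```

Call:
{"op": "apply_moves", "data": {
  "rows": [
    [-0.06,0.01,0.08,0,-0.03,0],
    [-0.108,0.014,0.166,0,-0.063,0],
    [-0.05,0.014,0.23,0,-0.063,0],
    [0.0,0.014,0.29,0,-0.063,0],
    [0.032,0.014,0.335,0,-0.063,0]
  ]
}}

```text
clock: 4.78
tcp_pos: [0.5393, 0.0257, 0.0441]
orientation: [-2.052, -1.53, -0.829]
contact_force: [-0.4, -0.4, -0.0]
grip_width: 0.0001
gripper_force: 0.0
```

Run:
```python
from h import *
rows([hook(t,f) for t,f in((0.0,46),(.06,46),(.14,46),(.24,46),(.35,46))])
print(r.get_obs()["joints"].round(2))
```

```text
t 4.775 [0.53934026 0.02570572 0.04411507] F [-0.40213174 -0.41000665 -0.02371579]
[np.float64(0.018), np.float64(-0.011), np.float64(-0.022), np.float64(-0.0), np.float64(0.0), np.float64(0.001)]
[np.float64(0.053), np.float64(-0.011), np.float64(-0.056), np.float64(-0.0), np.float64(0.0), np.float64(0.001)]
[np.float64(0.103), np.float64(-0.011), np.float64(-0.098), np.float64(-0.0), np.float64(0.0), np.float64(0.001)]
[np.float64(0.169), np.float64(-0.011), np.float64(-0.145), np.float64(-0.0), np.float64(0.0), np.float64(0.001)]
[np.float64(0.248), np.float64(-0.011), np.float64(-0.189), np.float64(-0.0), np.float64(0.0), np.float64(0.001)]
[ 0.    0.69  0.33  2.12 -1.36  1.01  1.13]
```

Call:
{"op": "apply_moves", "data": {
  "rows": [
    [0.018,-0.011,-0.022,0,0,0],
    [0.053,-0.011,-0.056,0,0,0],
    [0.103,-0.011,-0.098,0,0,0],
    [0.169,-0.011,-0.145,0,0,0],
    [0.248,-0.011,-0.189,0,0,0]
  ]
}}

```text
clock: 5.4
tcp_pos: [0.5376, 0.0336, 0.1187]
orientation: [-2.06, -1.524, -0.823]
contact_force: [-2.8, -5.3, -2.5]
grip_width: 0.0003
gripper_force: 3.0
```

Run:
```python
from h import *
rows([hook(t,f) for t,f in((.42,46),(.52,46),(.63,46),(.74,46),(.85,50))])
print(r.get_obs()["joints"].round(2))
p=r.grab_frame("scene");save(p,"s2.png",(190,90,170,190),3)
```

```text
t 5.4 [0.53755986 0.03364414 0.11874093] F [-2.76447512 -5.28643481 -2.51506261]
[np.float64(0.072), np.float64(0.004), np.float64(-0.017), np.float64(-0.0), np.float64(0.003), np.float64(-0.004)]
[np.float64(0.149), np.float64(0.003), np.float64(-0.044), np.float64(-0.0), np.float64(0.003), np.float64(-0.004)]
[np.float64(0.237), np.float64(0.003), np.float64(-0.065), np.float64(-0.0), np.float64(0.003), np.float64(-0.004)]
[np.float64(0.326), np.float64(0.002), np.float64(-0.076), np.float64(-0.0), np.float64(0.003), np.float64(-0.004)]
[np.float64(0.411), np.float64(0.002), np.float64(-0.08), np.float64(-0.0), np.float64(-0.042), np.float64(-0.004)]
[-0.06  0.54  0.38  2.12 -1.25  1.04  0.95]
```

View pics/s2.png

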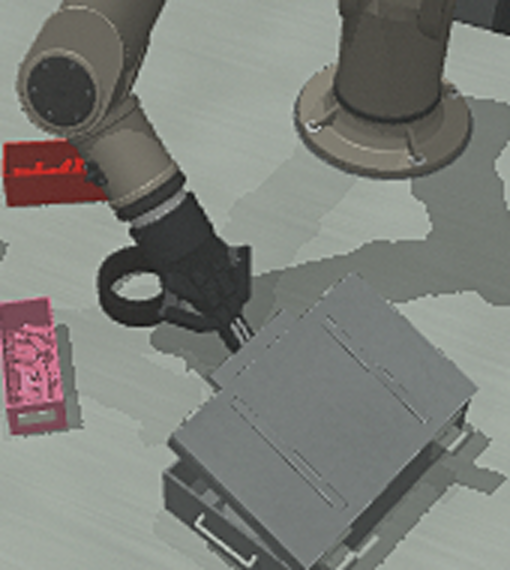

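The lid is up (lip at crop (260,345)) and riding on the fingers. I'll continue the arc.

Call:
{"op": "apply_moves", "data": {
  "rows": [
    [0.072,0.003,-0.017,0,0,0],
    [0.149,0.003,-0.044,0,0,0],
    [0.237,0.003,-0.065,0,0,0],
    [0.326,0.002,-0.076,0,0,0],
    [0.411,0.002,-0.08,0,-0.042,0]
  ]
}}

```text
clock: 6.08
tcp_pos: [0.5562, 0.091, 0.2044]
orientation: [-2.107, -1.556, -0.763]
contact_force: [-2.4, -1.1, -4.2]
grip_width: -0.0002
gripper_force: 1.7
```

Run:
```python
from h import *
rows([hook(t,f) for t,f in((.92,54),(1.02,59),(1.12,64),(1.22,70),(1.32,75))])
print(r.get_obs()["joints"].round(2))
```

```text
t 6.075 [0.55619649 0.09095406 0.20442809] F [-2.44852212 -1.07062441 -4.23428188]
[np.float64(0.052), np.float64(-0.002), np.float64(-0.001), np.float64(0.0), np.float64(-0.045), np.float64(-0.005)]
[np.float64(0.128), np.float64(-0.002), np.float64(0.002), np.float64(-0.0), np.float64(-0.1), np.float64(-0.005)]
[np.float64(0.203), np.float64(-0.003), np.float64(0.013), np.float64(-0.0), np.float64(-0.156), np.float64(-0.005)]
[np.float64(0.275), np.float64(-0.003), np.float64(0.031), np.float64(-0.001), np.float64(-0.223), np.float64(-0.005)]
[np.float64(0.346), np.float64(-0.004), np.float64(0.056), np.float64(-0.001), np.float64(-0.278), np.float64(-0.005)]
[-0.24  0.36  0.42  2.07 -1.09  0.98  0.6 ]
```

Call:
{"op": "apply_moves", "data": {
  "rows": [
    [0.052,-0.002,-0.001,0,-0.045,0],
    [0.128,-0.002,0.002,0,-0.1,0],
    [0.203,-0.003,0.013,0,-0.156,0],
    [0.275,-0.003,0.031,0,-0.223,0],
    [0.346,-0.004,0.056,0,-0.278,0]
  ]
}}

```text
clock: 6.7
tcp_pos: [0.5777, 0.1649, 0.2512]
orientation: [-2.383, -1.767, -0.313]
contact_force: [-0.4, -1.0, -1.3]
grip_width: 0.0003
gripper_force: 0.9
```

Run:
```python
from h import *
rows([hook(t,f) for t,f in((1.38,79),(1.46,84),(1.54,88),(1.62,90),(1.70,90))])
print(r.get_obs()["joints"].round(2))
```

```text
t 6.7 [0.57768492 0.16488058 0.25120044] F [-0.37729392 -1.00455586 -1.3312742 ]
[np.float64(0.036), np.float64(0.001), np.float64(0.004), np.float64(-0.001), np.float64(-0.045), np.float64(-0.002)]
[np.float64(0.096), np.float64(0.001), np.float64(0.007), np.float64(-0.001), np.float64(-0.101), np.float64(-0.002)]
[np.float64(0.155), np.float64(0.001), np.float64(0.016), np.float64(-0.001), np.float64(-0.145), np.float64(-0.002)]
[np.float64(0.213), np.float64(0.0), np.float64(0.03), np.float64(-0.001), np.float64(-0.167), np.float64(-0.002)]
[np.float64(0.269), np.float64(0.0), np.float64(0.051), np.float64(-0.001), np.float64(-0.167), np.float64(-0.002)]
[-0.69  0.3   0.53  1.85 -0.48  0.96 -0.22]
```

Call:
{"op": "apply_moves", "data": {
  "rows": [
    [0.036,0.001,0.004,0,-0.045,0],
    [0.096,0.001,0.007,0,-0.101,0],
    [0.155,0.001,0.016,0,-0.145,0],
    [0.213,0,0.03,0,-0.167,0],
    [0.269,0,0.051,0,-0.167,0]
  ]
}}

```text
clock: 7.32
tcp_pos: [0.5972, 0.2321, 0.2557]
orientation: [-2.517, -1.872, -0.002]
contact_force: [-0.2, 0.4, 0.8]
grip_width: -0.0
gripper_force: 0.3
```

Run:
```python
from h import *
rows([hook(t,f) for t,f in((1.73,90),(1.76,90),(1.79,90),(1.82,90),(1.85,90))])
```

```text
t 7.325 [0.59715306 0.23214421 0.25574548] F [-0.16906412  0.35915027  0.83601336]
[np.float64(0.015), np.float64(0.004), np.float64(0.0), np.float64(-0.002), np.float64(-0.002), np.float64(-0.001)]
[np.float64(0.038), np.float64(0.004), np.float64(0.004), np.float64(-0.002), np.float64(-0.002), np.float64(-0.001)]
[np.float64(0.06), np.float64(0.004), np.float64(0.009), np.float64(-0.002), np.float64(-0.002), np.float64(-0.001)]
[np.float64(0.081), np.float64(0.004), np.float64(0.014), np.float64(-0.002), np.float64(-0.002), np.float64(-0.001)]
[np.float64(0.103), np.float64(0.004), np.float64(0.02), np.float64(-0.002), np.float64(-0.002), np.float64(-0.001)]
```

Call:
{"op": "apply_moves", "data": {
  "rows": [
    [0.015,0.004,0,0,0,0],
    [0.038,0.004,0.004,0,0,0],
    [0.06,0.004,0.009,0,0,0],
    [0.081,0.004,0.014,0,0,0],
    [0.09,0.004,0.017,0,0,0]
  ]
}}

```text
clock: 7.95
tcp_pos: [0.6044, 0.2532, 0.2506]
orientation: [-2.516, -1.872, -0.001]
contact_force: [0.3, -0.1, -1.0]
grip_width: -0.0001
gripper_force: 0.0
```

Call:
{"op": "apply_moves", "data": {
  "rows": [
    [0.01,0,0.002,0,0,0],
    [0.02,0,0.005,0,0,0],
    [0.02,0,0.005,0,0,0]
  ]
}}

```text
clock: 8.32
tcp_pos: [0.605, 0.2546, 0.2501]
orientation: [-2.519, -1.869, 0.006]
contact_force: [-6.6, -7.1, 7.9]
grip_width: -0.0005
gripper_force: 5.2
```

Call:
{"op": "apply_moves", "data": {
  "rows": [
    [0.012,0,0.003,0,0,0],
    [0.02,0,0.003,0,0,0],
    [0.02,0,0.003,0,0,0],
    [0.02,0,0.003,0,0,0]
  ]
}}

```text
clock: 8.82
tcp_pos: [0.6051, 0.2549, 0.25]
orientation: [-2.523, -1.866, 0.016]
contact_force: [-15.8, -16.3, 17.4]
grip_width: 0.0004
gripper_force: 12.1
```

Call:
{"op": "apply_moves", "data": {
  "rows": [
    [-0.2,0,-0.1,0,0,0],
    [-0.4,-0.05,-0.2,0,0,0],
    [-0.6,-0.1,-0.3,0,0,0],
    [-0.8,-0.2,-0.3,0,0,0],
    [-1,-0.3,-0.3,0,0,0]
  ]
}}

```text
clock: 9.45
tcp_pos: [0.4629, 0.0427, 0.3235]
orientation: [-2.517, -1.871, -0.003]
contact_force: [0.6, -0.6, 1.6]
grip_width: 0.0001
gripper_force: 0.0
```

Run:
```python
from h import *
# next: above grey bin; tool y along bin y (yaw .22 => bin x at .22)
print(r.get_obs()["joints"].round(2))
B=np.array([.505,-.370]);Q=R.from_matrix(np.c_[[np.cos(.225),np.sin(.225),0],[np.sin(.225),-np.cos(.225),0],[0,0,-1]])
Q2=Q*R.from_rotvec([0,0,np.pi])
for q in(Q,Q2): rows([(np.r_[B,.20],q)])
a=r.grab_frame("scene");b=r.grab_frame("top")
save(np and b,"t1.png",(130,90,160,150),4)
for t in("valve_tin","case_bin"):
  for p in(a,b):
    for d in r.landmark_of(p,t)[:2]:
        w=onz(p,d["point"],.003);c,s=np.cos(YAW),np.sin(YAW);v=w[:2]-C
        print(t,d["conf"],w.round(3),"case",np.round([c*v[0]+s*v[1],-s*v[0]+c*v[1]],4))
```

```text
[-0.87  0.01  0.67  1.95 -0.02  1.18 -0.49]
t 9.45 [0.462947   0.04271385 0.32350681] F [ 0.56766374 -0.61186495  1.60285336]
[np.float64(-1.535), np.float64(0.638), np.float64(0.484), np.float64(-0.004), np.float64(-0.002), np.float64(0.671)]
t 9.45 [0.462947   0.04271385 0.32350681] F [ 0.56766374 -0.61186495  1.60285336]
[np.float64(-1.535), np.float64(0.638), np.float64(0.484), np.float64(0.002), np.float64(-0.004), np.float64(-1.329)]
valve_tin 0.76 [0.662 0.106 0.003] case [ 0.0022 -0.0976]
valve_tin 0.6 [0.667 0.09  0.003] case [-0.0111 -0.1062]
case_bin 0.9 [0.46  0.174 0.003] case [0.0099 0.1154]
case_bin 0.95 [0.479 0.163 0.003] case [0.0048 0.0946]
case_bin 0.74 [0.651 0.334 0.003] case [ 0.2181 -0.0212]
```

View pics/t1.png

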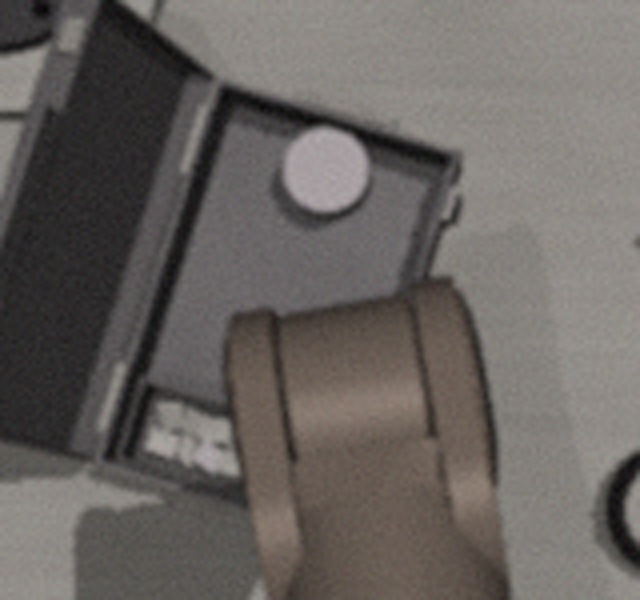

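The top view shows the lid resting back on its brackets, the tin at the far end (crop (325,170)) and the case bin at the near end (crop (190,440)). Now I'll fetch the loose bin.

Call:
{"op": "apply_moves", "data": {
  "rows": [
    [-0.22,0.08,0,0,0,0.1],
    [-0.44,0.17,0,0,0,0.2],
    [-0.65,0.26,0,0,0,0.3],
    [-0.85,0.35,0,0,0,0.4],
    [-1,0.42,0.1,0,0,0.5]
  ],
  "claw": 1,
  "newtons": 30
}}

```text
clock: 10.38
tcp_pos: [0.495, -0.2276, 0.2978]
orientation: [-3.046, -0.761, -0.002]
contact_force: [1.2, 0.3, -0.2]
grip_width: 0.0852
gripper_force: 0.0
```

```bash
cat >> h.py <<'E'
def down(yx): # tool down with tool x at world yaw yx
    return R.from_matrix(np.c_[[np.cos(yx),np.sin(yx),0],[np.sin(yx),-np.cos(yx),0],[0,0,-1]])
E
python3 - <<'E'
from h import *
print(r.get_obs()["joints"].round(2))
rows([(np.array([.505,-.370,.14]),down(.222))])
E
```

```text
[-0.46  0.28  0.96  1.83 -0.26  1.16 -0.49]
t 10.375 [ 0.49500051 -0.22755357  0.29784769] F [ 1.1702625   0.27519392 -0.1515362 ]
[np.float64(-0.234), np.float64(0.523), np.float64(0.63), np.float64(-0.001), np.float64(-0.001), np.float64(0.17)]
```

Call:
{"op": "apply_moves", "data": {
  "rows": [
    [-0.06,0.13,0.1,0,0,0.06],
    [-0.12,0.28,0.25,0,0,0.12],
    [-0.2,0.43,0.42,0,0,0.17],
    [-0.234,0.523,0.57,0,0,0.17],
    [-0.234,0.523,0.63,0,0,0.17]
  ]
}}

```text
clock: 11.0
tcp_pos: [0.5019, -0.3683, 0.1353]
orientation: [-3.116, -0.353, 0.011]
contact_force: [-0.9, 0.4, -0.0]
grip_width: 0.0854
gripper_force: 0.0
```

Run:
```python
from h import *
p=r.grab_frame("wrist");print(p["intrinsics"],r.get_obs()["joints"].round(2))
save(p,"w1.png",s=1.2)
# predict bin top corners in fisheye
K=np.array(p["intrinsics"])
def fp(X):
    c=att(p).T@(np.array(X)-p["eye"]);c=np.array([c[0],-c[1],-c[2]]);th=np.arctan2(np.hypot(c[0],c[1]),c[2]);k=np.hypot(c[0],c[1]);return K[:2,2]+K[0,0]*th*c[:2]/k
cc,s=np.cos(.222),np.sin(.222)
for x,y in((1,1),(1,-1),(-1,-1),(-1,1)): print(fp([.505+cc*x*.075-s*y*.031,-.37+s*x*.075+cc*y*.031,.052])*1.2)
rows([(np.array([.505,-.370,.015]),down(.222))])
```

```text
[[297.31863964   0.         257.12247489]
 [  0.         297.31863964 196.09060831]
 [  0.           0.           1.        ]] [-0.05  0.64  0.83  1.81 -0.57  0.96 -0.31]
[266.21996647 123.29408785]
[364.4034248  123.99005223]
[354.92664595 332.97515149]
[272.24818442 332.7297485 ]
t 11.05 [ 0.50184337 -0.36636474  0.13458192] F [ 0.88070076  1.10789865 -0.63018796]
[np.float64(0.012), np.float64(0.021), np.float64(0.478), np.float64(-0.005), np.float64(0.004), np.float64(0.003)]
```

View pics/w1.png

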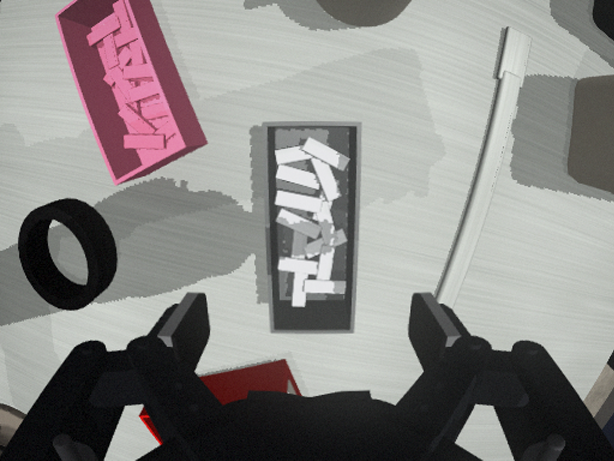

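The bin corners in the wrist view, at (265,122), (360,122), (355,332) and (272,332), match the prediction within about 1–2 mm. Descending.

Call:
{"op": "apply_moves", "data": {
  "rows": [
    [0.012,0.021,0.1,0,0,0],
    [0.012,0.021,0.2,0,0,0],
    [0.012,0.021,0.32,0,0,0],
    [0.012,0.021,0.42,0,0,0],
    [0.012,0.021,0.47,0,0,0]
  ]
}}

```text
clock: 11.68
tcp_pos: [0.507, -0.3698, 0.0199]
orientation: [-3.115, -0.358, 0.004]
contact_force: [0.4, -0.4, 0.2]
grip_width: 0.0852
gripper_force: 0.0
```

Call:
{"op": "apply_moves", "data": {
  "rows": [
    [0,0,0,0,0,0],
    [0,0,0,0,0,0],
    [0,0,0,0,0,0],
    [0,0,0,0,0,0],
    [0,0,0,0,0,0]
  ],
  "claw": 0,
  "newtons": 40
}}

```text
clock: 12.3
tcp_pos: [0.5067, -0.3715, 0.0218]
orientation: [-3.117, -0.355, 0.002]
contact_force: [0.6, 0.9, 4.1]
grip_width: 0.0613
gripper_force: 46.7
```

Run:
```python
from h import *
o=r.get_obs();print(o["grip_width"],o["joints"].round(2))
Q=R.from_rotvec(o["orientation"]).as_matrix();print(Q[:,0],np.arctan2(Q[1,0],Q[0,0]))
a=r.grab_frame("scene");b=r.grab_frame("top")
c,s=np.cos(YAW),np.sin(YAW)
for t,parts,q0 in(("case_bin",[BIN[0]+[0,0,.003]],np.r_[cw(0,.103,0)[:2],YAW]),("valve_tin",None,0)):
  for n,p in(("scene",a),("top",b)):
    for d in r.outline_of(p,t)[:2]:
        m=np.array(d["pixels"]);v,u=np.nonzero(m);w=onz(p,(u.mean(),v.mean()),.055 if parts else .048)
        v2=w[:2]-C;print(t,n,d["conf"],m.sum(),d["rect"],"case",np.round([c*v2[0]+s*v2[1],-s*v2[0]+c*v2[1]],4))
save(b,"t2.png",(150,90,120,150),4)
```

```text
0.061267132676848385 [ 0.05  0.79  0.7   1.84 -0.71  0.79 -0.21]
[ 9.74361703e-01  2.24986507e-01 -5.85237898e-04] 0.22692922802674484
case_bin scene 0.65 1021 [294.7, 201.6, 44.1, 44.1] case [0.0104 0.0902]
valve_tin scene 0.71 311 [261.8, 249.4, 21.5, 22.6] case [ 0.0065 -0.1064]
valve_tin top 0.68 377 [204.2, 119.1, 18.3, 27.9] case [-0.0015 -0.1039]
valve_tin top 0.63 4657 [113.4, 85.5, 68.8, 120.9] case [ 0.1589 -0.0116]
```

View pics/t2.png

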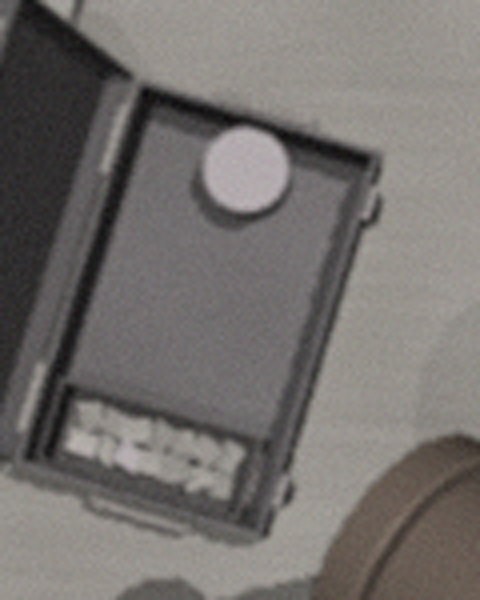

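The top view shows the tin at crop (245,170), and the case bin's inner edge from (70,383) to (265,440), with free floor between them. I'll convert these to case coordinates.

Run:
```python
from h import *
b=r.grab_frame("top");c,s=np.cos(YAW),np.sin(YAW)
for n,u,v,z in(("tin",245,170,.048),("binrear",70,383,.055),("binfront",265,440,.055),("farfront",382,155,.07),("nearfront",265,535,.07)):
    w=onz(b,(u/4+150-.4,v/4+90-.4),z)[:2]-C;print(n,np.round([c*w[0]+s*w[1],-s*w[0]+c*w[1]],4))
o=r.get_obs();rows([(o["tcp_pos"]+[0,0,.16],down(.227))])
rows([(o["tcp_pos"]+[0,0,.12],down(.227)),(np.array([.47,-.15,.21]),down(.7))])
```

```text
tin [ 0.0012 -0.106 ]
binrear [0.0734 0.0769]
binfront [-0.0705  0.0753]
farfront [-0.0911 -0.1411]
nearfront [-0.0913  0.139 ]
t 12.65 [ 0.50672583 -0.37147093  0.02175329] F [0.45817109 1.41224075 5.20158863]
[np.float64(-0.0), np.float64(-0.003), np.float64(-0.64), np.float64(-0.003), np.float64(0.0), np.float64(-0.0)]
t 12.65 [ 0.50672583 -0.37147093  0.02175329] F [0.45817109 1.41224075 5.20158863]
[np.float64(-0.0), np.float64(-0.002), np.float64(-0.48), np.float64(-0.003), np.float64(0.0), np.float64(-0.0)]
[np.float64(0.056), np.float64(-0.9), np.float64(-0.748), np.float64(-0.003), np.float64(-0.0), np.float64(-0.301)]
```

Call:
{"op": "apply_moves", "data": {
  "rows": [
    [0,0,-0.06,0,0,0],
    [0,0,-0.18,0,0,0],
    [0,0,-0.32,0,0,0],
    [0,0,-0.46,0,0,0],
    [0,-0.05,-0.58,0,0,-0.02]
  ]
}}

```text
clock: 13.28
tcp_pos: [0.5031, -0.3609, 0.1679]
orientation: [-3.112, -0.402, 0.004]
contact_force: [-0.0, -0.1, -2.9]
grip_width: 0.0617
gripper_force: 45.6
```

Run:
```python
from h import *
o=r.get_obs();print(o["grip_width"],o["gripper_force"]);rows([(np.array([.50,-.12,.19]),down(.7)),(cw(0,.016,.17),down(YAW))])
```

```text
0.06172345531250644 45.63762724399567
t 13.275 [ 0.50310984 -0.36090467  0.16786783] F [-0.01862416 -0.14396563 -2.86218282]
[np.float64(0.233), np.float64(-0.935), np.float64(-0.085), np.float64(-0.003), np.float64(0.001), np.float64(-0.282)]
[np.float64(0.697), np.float64(-1.872), np.float64(-0.003), np.float64(-0.003), np.float64(-0.0), np.float64(-0.651)]
```

Call:
{"op": "apply_moves", "data": {
  "rows": [
    [0.04,-0.15,-0.03,0,0,-0.05],
    [0.09,-0.35,-0.06,0,0,-0.1],
    [0.14,-0.55,-0.085,0,0,-0.16],
    [0.19,-0.75,-0.085,0,0,-0.22],
    [0.233,-0.935,-0.085,0,0,-0.282]
  ]
}}

```text
clock: 13.9
tcp_pos: [0.4998, -0.1174, 0.1888]
orientation: [-2.943, -1.081, 0.002]
contact_force: [0.9, -0.4, -2.6]
grip_width: 0.0613
gripper_force: 45.7
```

Run:
```python
from h import *
rows([(cw(0,.016,.17),down(YAW))])
```

```text
t 13.9 [ 0.49979909 -0.11743958  0.18882613] F [ 0.92541364 -0.4034199  -2.5605229 ]
[np.float64(0.818), np.float64(-0.636), np.float64(0.08), np.float64(-0.003), np.float64(-0.002), np.float64(-0.367)]
```

Call:
{"op": "apply_moves", "data": {
  "rows": [
    [0.15,-0.12,0,0,0,-0.08],
    [0.35,-0.27,0,0,0,-0.16],
    [0.55,-0.43,0.02,0,0,-0.24],
    [0.72,-0.56,0.05,0,0,-0.31],
    [0.818,-0.636,0.08,0,0,-0.367]
  ]
}}

```text
clock: 14.52
tcp_pos: [0.554, 0.1378, 0.1695]
orientation: [-2.511, -1.878, -0.001]
contact_force: [1.5, -0.7, -3.3]
grip_width: 0.0614
gripper_force: 45.7
```

Run:
```python
from h import *
o=r.get_obs();print(o["joints"].round(2))
rows([(cw(0,.016,.17),down(YAW)),(cw(0,.016,.035),down(YAW)),(cw(0,.016,.025),down(YAW))])
p=r.grab_frame("scene");save(p,"s3.png",(210,130,200,170),3)
```

```text
[-0.83  0.43  0.62  1.9  -0.32  0.91 -0.34]
t 14.525 [0.55396524 0.13781638 0.1695245 ] F [ 1.51335253 -0.67312309 -3.310165  ]
[np.float64(-0.008), np.float64(-0.003), np.float64(-0.002), np.float64(-0.003), np.float64(-0.003), np.float64(0.003)]
[np.float64(-0.01), np.float64(-0.001), np.float64(0.538), np.float64(-0.003), np.float64(-0.003), np.float64(0.003)]
[np.float64(-0.011), np.float64(-0.001), np.float64(0.578), np.float64(-0.003), np.float64(-0.003), np.float64(0.003)]
```

View pics/s3.png

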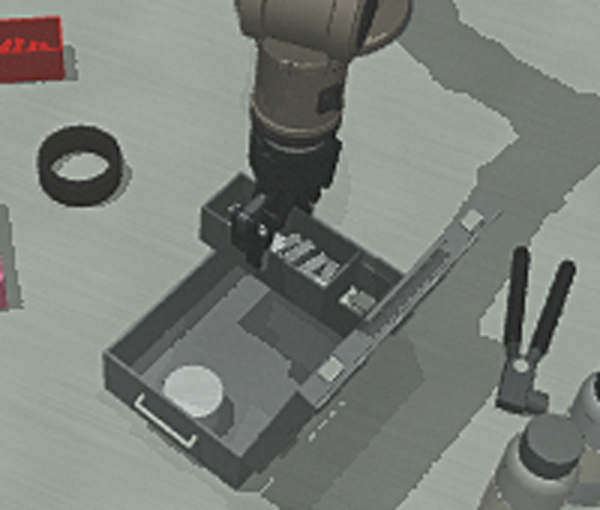

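The bin is held level above the bay, parallel to the case, and the tin at crop (195,390) is clear. Lowering.

Call:
{"op": "apply_moves", "data": {
  "rows": [
    [-0.01,-0.001,0.1,0,0,0],
    [-0.01,-0.001,0.23,0,0,0],
    [-0.01,-0.001,0.36,0,0,0],
    [-0.01,-0.001,0.47,0,0,0],
    [-0.01,-0.001,0.53,0,0,0]
  ]
}}

```text
clock: 15.2
tcp_pos: [0.552, 0.1318, 0.0361]
orientation: [-2.518, -1.869, 0.002]
contact_force: [-0.0, 0.5, -3.6]
grip_width: 0.0611
gripper_force: 45.6
```

Call:
{"op": "apply_moves", "data": {
  "rows": [
    [0,0,0.02,0,0,0],
    [0,0,0.035,0,0,0],
    [0,0,0.045,0,0,0],
    [0,0,0.045,0,0,0]
  ]
}}

```text
clock: 15.7
tcp_pos: [0.553, 0.1329, 0.0263]
orientation: [-2.518, -1.87, -0.002]
contact_force: [0.2, 0.5, -3.8]
grip_width: 0.0611
gripper_force: 45.6
```

Call:
{"op": "apply_moves", "data": {
  "rows": [
    [0,0,0.008,0,0,0],
    [0,0,0.014,0,0,0],
    [0,0,0.014,0,0,0]
  ]
}}

```text
clock: 16.08
tcp_pos: [0.5533, 0.1331, 0.0247]
orientation: [-2.517, -1.869, -0.003]
contact_force: [-4.9, 0.7, 20.2]
grip_width: 0.0611
gripper_force: 48.5
```

Call:
{"op": "apply_moves", "data": {
  "rows": [
    [0,0,-0.006,0,0,0],
    [0,0,-0.008,0,0,0],
    [0,0,-0.008,0,0,0],
    [0,0,-0.008,0,0,0]
  ],
  "claw": 0.87
}}

```text
clock: 16.58
tcp_pos: [0.5527, 0.1328, 0.0243]
orientation: [-2.518, -1.87, -0.001]
contact_force: [0.5, -0.4, 0.2]
grip_width: 0.0744
gripper_force: 0.0
```

Call:
{"op": "apply_moves", "data": {
  "rows": [
    [0,0,-0.06,0,0,0],
    [0,0,-0.16,0,0,0],
    [0,0,-0.28,0,0,0],
    [0,0,-0.36,0,0,0],
    [0,0,-0.4,0,0,0]
  ]
}}

```text
clock: 17.2
tcp_pos: [0.5535, 0.1325, 0.1258]
orientation: [-2.518, -1.87, -0.004]
contact_force: [-0.2, 0.3, -0.5]
grip_width: 0.0744
gripper_force: 0.0
```

Run:
```python
from h import *
o=r.get_obs();print(o["joints"].round(2),o["grip_width"])
p=r.grab_frame("wrist");save(p,"w2.png",s=1.2)
rows([(cw(0,-.042,.125),down(YAW)),(cw(0,-.042,.025),down(YAW))])
```

```text
[-0.79  0.49  0.59  1.94 -0.37  0.82 -0.29] 0.07435107798724301
t 17.25 [0.55380855 0.13257005 0.12631665] F [-0.0090099  -0.23363732 -0.25339982]
[np.float64(0.013), np.float64(0.224), np.float64(0.005), np.float64(-0.002), np.float64(-0.004), np.float64(-0.002)]
[np.float64(0.01), np.float64(0.225), np.float64(0.405), np.float64(-0.002), np.float64(-0.004), np.float64(-0.002)]
```

View pics/w2.png

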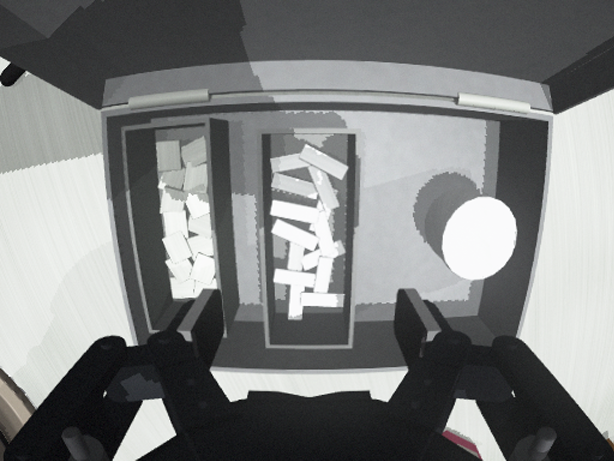

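The loose bin stands flat at wrist px (308,240), parallel to the case bin at (180,220) with a gap. There is room on the right before the tin (480,238). Next: shut the fingers, go down on that side, and push.

Call:
{"op": "apply_moves", "data": {
  "rows": [
    [0.005,0.1,0,0,0,0],
    [0.012,0.225,0,0,0,0],
    [0.012,0.225,0.0,0,0,0],
    [0.012,0.225,0.03,0,0,0],
    [0.012,0.225,0.08,0,0,0]
  ],
  "claw": 0
}}

```text
clock: 17.88
tcp_pos: [0.6067, 0.1195, 0.1032]
orientation: [-2.516, -1.87, -0.0]
contact_force: [0.0, -0.2, 0.0]
grip_width: -0.0002
gripper_force: 0.0
```

Call:
{"op": "apply_moves", "data": {
  "rows": [
    [0,0,0.08,0,0,0],
    [0,0,0.18,0,0,0],
    [0,0,0.27,0,0,0],
    [0,0,0.34,0,0,0],
    [0,0,0.34,0,0,0]
  ]
}}

```text
clock: 18.5
tcp_pos: [0.606, 0.1193, 0.0173]
orientation: [-2.517, -1.869, 0.004]
contact_force: [0.6, -0.3, -0.3]
grip_width: -0.0002
gripper_force: 0.0
```

Run:
```python
from h import *
rows([(cw(-.001,y,.022),down(YAW)) for y in(-.042,-.03,-.01,-.004,0,.004)])
```

```text
t 18.5 [0.60597453 0.11929289 0.01729394] F [ 0.60593216 -0.28287536 -0.25124505]
[np.float64(-0.001), np.float64(0.008), np.float64(-0.019), np.float64(-0.004), np.float64(-0.001), np.float64(-0.001)]
[np.float64(-0.001), np.float64(-0.04), np.float64(-0.019), np.float64(-0.004), np.float64(-0.001), np.float64(-0.001)]
[np.float64(-0.001), np.float64(-0.12), np.float64(-0.018), np.float64(-0.004), np.float64(-0.001), np.float64(-0.001)]
[np.float64(-0.001), np.float64(-0.144), np.float64(-0.018), np.float64(-0.004), np.float64(-0.001), np.float64(-0.001)]
[np.float64(-0.001), np.float64(-0.16), np.float64(-0.018), np.float64(-0.004), np.float64(-0.001), np.float64(-0.001)]
[np.float64(-0.001), np.float64(-0.176), np.float64(-0.018), np.float64(-0.004), np.float64(-0.001), np.float64(-0.001)]
```

Call:
{"op": "apply_moves", "data": {
  "rows": [
    [0,-0.02,-0.018,0,0,0],
    [0,-0.05,-0.018,0,0,0],
    [0,-0.075,-0.018,0,0,0],
    [0,-0.1,-0.018,0,0,0],
    [0,-0.12,-0.018,0,0,0]
  ]
}}

```text
clock: 19.12
tcp_pos: [0.5794, 0.1283, 0.0245]
orientation: [-2.518, -1.87, -0.004]
contact_force: [4.1, -0.7, 3.1]
grip_width: -0.0001
gripper_force: 2.1
```

Call:
{"op": "apply_moves", "data": {
  "rows": [
    [0,-0.008,0,0,0,0],
    [0,-0.016,0,0,0,0],
    [0,-0.024,0,0,0,0],
    [0,-0.03,0,0,0,0]
  ]
}}

```text
clock: 19.62
tcp_pos: [0.5717, 0.1302, 0.0238]
orientation: [-2.518, -1.87, -0.001]
contact_force: [3.7, -0.7, 3.2]
grip_width: -0.0001
gripper_force: 2.2
```

Call:
{"op": "apply_moves", "data": {
  "rows": [
    [0,-0.008,0,0,0,0],
    [0,-0.016,0,0,0,0],
    [0,-0.024,0,0,0,0],
    [0,-0.024,0,0,0,0]
  ]
}}

```text
clock: 20.12
tcp_pos: [0.5674, 0.1311, 0.024]
orientation: [-2.521, -1.871, -0.004]
contact_force: [8.0, -2.7, -0.6]
grip_width: -0.0001
gripper_force: 4.5
```

Run:
```python
from h import *
o=r.get_obs();w=o["tcp_pos"][:2]-C;c,s=np.cos(YAW),np.sin(YAW);print(np.round([c*w[0]+s*w[1],-s*w[0]+c*w[1]],4),o["contact_force"])
p=r.grab_frame("scene");save(p,"s4.png",(255,150,110,110),5)
```

```text
[-0.0005  0.0005] [ 8.03062046 -2.74646403 -0.58404405]
```

View pics/s4.png

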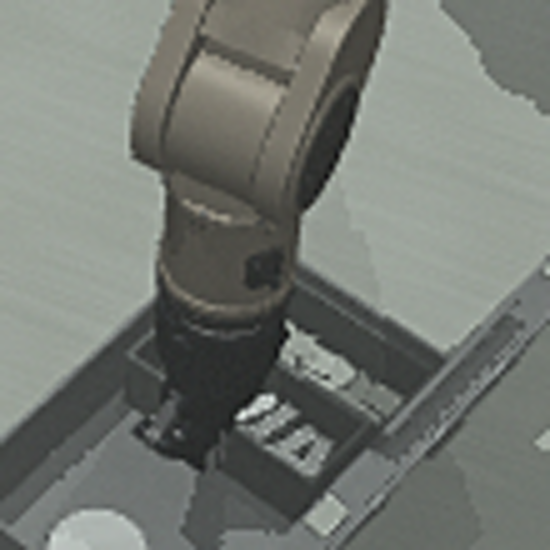

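The bins now appear to touch along crop (290,380)–(370,430), and the force has risen to 8 N. I'll press a little further to seat and square them.

Call:
{"op": "apply_moves", "data": {
  "rows": [
    [0,-0.008,0,0,0,0],
    [0,-0.016,0,0,0,0],
    [0,-0.016,0,0,0,0]
  ]
}}

```text
clock: 20.55
tcp_pos: [0.5675, 0.1311, 0.0251]
orientation: [2.522, 1.869, 0.013]
contact_force: [16.5, -5.1, -2.9]
grip_width: -0.0003
gripper_force: 8.6
```

Call:
{"op": "apply_moves", "data": {
  "rows": [
    [0,-0.008,0,0,0,0],
    [0,-0.016,0,0,0,0],
    [0,-0.016,0,0,0,0]
  ]
}}

```text
clock: 20.92
tcp_pos: [0.5676, 0.1311, 0.0263]
orientation: [2.519, 1.864, 0.022]
contact_force: [24.5, -8.1, -4.6]
grip_width: 0.0
gripper_force: 12.6
```

It is seated, with no further motion at 26 N. Now I'll retreat and inspect.

Call:
{"op": "apply_moves", "data": {
  "rows": [
    [0,0.03,0,0,0,0],
    [0,0.07,0,0,0,0],
    [0,0.1,0,0,0,0],
    [0,0.1,-0.1,0,0,0],
    [0,0.1,-0.25,0,0,0]
  ]
}}

```text
clock: 21.55
tcp_pos: [0.5803, 0.1268, 0.0853]
orientation: [-2.516, -1.869, 0.006]
contact_force: [0.6, 0.3, 0.7]
grip_width: -0.0002
gripper_force: 0.0
```

Call:
{"op": "apply_moves", "data": {
  "rows": [
    [0,0,-0.2,0,0,0],
    [0,0,-0.4,0,0,0],
    [0,-0.1,-0.45,0,0,0],
    [0,-0.18,-0.45,0,0,0],
    [0,-0.2,-0.45,0,0,0]
  ]
}}

```text
clock: 22.18
tcp_pos: [0.5329, 0.1414, 0.1985]
orientation: [-2.515, -1.871, 0.002]
contact_force: [-0.3, 0.4, 0.3]
grip_width: 0.0
gripper_force: 0.0
```

Run:
```python
from h import *
p=r.grab_frame("wrist");save(p,"w3.png",(60,40,400,300),2);print(r.get_obs()["contact_force"])
```

```text
[-0.58849608  0.70911567  0.03039037]
```

View pics/w3.png

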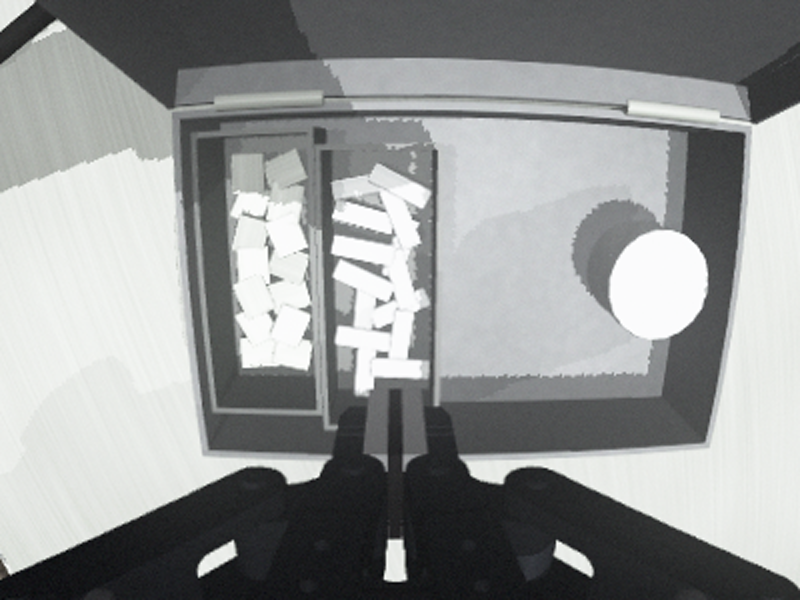

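The bins are flush and parallel along crop x≈318, the tin is in place at (658,285), and the robot is clear. Handing in.

```bash
python3 -c "
from bench import r
print(r.hand_in())"
```

```text
the job is handed in; nothing more can be done
None
```

I opened the lid onto its stop brackets, stood the grey loose bin in the case flush against the other bin, and handed the job in at about 22 s; the hand-in call returned no verdict.

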